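Lock the index fixture with its locating pin

ROBOT

A 6-joint arm with a two-finger parallel gripper is mounted at the origin on a cart in front of the work surface, level with it; the furniture and walls round the work are solid. World frame = base frame: x ahead of the robot, y to its left, z up, the work surface at z = 0. Lengths are in m, angles in rad, forces in N, time in s.
With the tool pointing down it reaches from about 0.275 to 0.725 m from the base axis. Payload 15.9 kg.
Tool frame: the origin (TCP) lies at the centre of the arm's flange, where the gripper is bolted on; the fingertips stand 173 mm ahead of it and the grasp point (between the pads) lies 155 mm ahead of it; z points along the fingers, x is the direction in which the jaws open and shut, and the axes are right-handed (so a half turn about z gives the same grasp; the last joint's range is limited). The gripper opens to 85 mm and grips with 20 to 120 N. Pads are 22 mm wide; open, the fingers measure 114 mm over their backs; the gripper's body (76 mm by 85 mm) begins 54 mm behind the grasp point. The pads swing forward as they close: fully open they stand 13 mm farther back than shut.
Start: joints at [-1.282, 0.213, -0.034, 1.323, 0, 1.571], TCP at [0.142, -0.479, 0.405] pointing down, gripper open.
Joint ranges: [-2.98, 2.98], [-0.74, 1.72], [-1.14, 1.35], [-2.1, 2.04], [-1.57, 1.44], [-3.14, 3.14]. Speed limits (rad/s): [1.89, 1.89, 2.39, 2.57, 3.14, 3.14].

INTERFACE

Orientations are given as a unit quaternion [x, y, z, w].
In Python, from plant import env, vision, models gives the robot as it stands.
- The arm moves only by the tool drive_tool, never from a script. Its argument "targets" is a list of rows, each an object of numbers: "dx", "dy", "dz": the shift along the tool's x, y, z in cm; "ax", "ay", "az": the turn, a rotation vector about the tool's x, y, z in degrees; "claw": the finger opening in cm, from 0 to 8.54. A call has 1 to 10 rows; each row shifts and turns the commanded pose from where the row before left it, along the tool's axes as they then stand; what a row does not reach is not made up. A row lasts 1/10 s, in which the tool goes at most 50 mm and 8.59 degrees, less where a joint would pass 70% of its speed; a pose out of reach is approached as far as the arm can. A call is refused whole if a number of a shift passes 5 or a number of a turn 8.59, either way. A call with a gripper value outside its range is refused whole. The fingers move at their own pace and stop on an object; "newtons" is the grip in N (left out, the last holds). Time passes only in rows, so rows that do not move let the fingers close. It gives the time, the measured TCP pose, the force and the opening at its end, in the units of the state.
- env.sense(): the state, without advancing time (a new reading comes with each control period).
- vision.camera(name): name is "scene" or "top"; returns a dict with "frame" (420x560x3 uint8, blue, green, red), "range_z" (420x560 float32, m along the optical axis (not along the pixel's ray), 0 where there is no reading), "K" (3x3 intrinsics, pixels), "dist" ([k1, k2, p1, p2, k3] as OpenCV has them; the pictures are not rectified), "R" (3x3) and "t" (3): a world point X has camera coordinates R X + t. Camera axes: x right, y down, z forward; pixel columns grow to the right and rows downward; lengths in m; the calibration is good to about 2 mm. A picture is of the moment at which its call begins.
- env.sign_off(): hands the job in, once; it reports no verdict.
Trained networks look in a picture, given as the dict that the camera call returned (one of the last four; its "shot" number tells which), for a name from the list of things; names that differ only in an ending like _2 or _b are one class to them, and where a whole thing is asked for, a point or a joint stands for the part that bears it (a point fixed in the world has none). Each returns a list of dicts, best first, with "score" (0 to 1); they miss things now and then, are a little off and sometimes report something else, mostly with a low value. They report only what shows in the picture. A call takes as long as a camera call. They do not tell look-alikes from the thing itself.
- models.recognise(label, picture): "position" ([row, column] in pixels, amid what is visible of it).
- models.cut_out(label, picture): "mask" (420x560 bool, what is visible of it) and "position" ([row, column] in pixels, amid what is visible of it).
The state is a dict: "clock": time; "joint_positions": joint angles; "qvel": joint speeds; "joint_efforts": joint torques, N m; "eef_pos": TCP position; "orientation": TCP orientation; "contact_force": force on the tool from outside, world axes, zero at the start; "torque": the same for the moment, N m; "grip_width": finger opening in m.
Only numpy, scipy, OpenCV 4.12 (cv2) and the standard library are available. Lean on these libraries where they do the work, as an engineer would, in place of code of your own. Each camera call takes 0.05 s, during which the arm holds its last target. There are 200 camera calls.

TASK

Take the square-headed locating pin out of the pin stand and put its tip through the slot in the fixture's lid. The plate inside has stopped somewhere along the slot: slide the tip gently over it until it drops into the plate's hidden hole, then ease the pin fully home with its collar flat on the lid and let go. Never force the pin, and leave the other pin and everything else where they are.

Things in the scene. Friction and masses are not known exactly. Their poses are not given: they have to be found in the camera images.
- locating_pin: loose steel pin, 0.15 kg, upright in one of the stand's two holes, told by its dark SQUARE head. Origin: on its axis, underside of collar; z up. Below: round shank 12 mm across, 36 mm long. Above: round collar 30 mm across, 5 mm thick, resting on the stand's top; on it the 20 x 20 mm head to grip, faces along x and y, from 5 to 42 mm above the origin
- pin_tip (a point): middle of the lower end of the locating pin's shank (3 mm chamfer), 36 mm below its origin; axes as the pin's. The pin must not be pressed or pushed against the fixture with more than 30 N
- round_pin: the other pin, to be left in the stand: the same collar, a round grooved head 26 mm in diameter and 29 mm high, shank 16 mm. Origin under the collar
- pin_stand: fixed grey block 60 x 150 x 45 mm (x, y, z); origin at the middle of its underside. Two upright 19 mm holes through it at y = +40 and -40 mm of its own frame hold the two pins, either way round; a pin may start turned up to 15 degrees from the stand's axes
- fixture: fixed closed housing with a bright lid, 80 (x) x 180 (y) x 52 mm high, on a 104 mm wide flange; origin mid underside. Inside lies a flat level index plate, braked fast sideways and sprung upward (gives 1 mm per 3 N, at most 5 mm), its face 24 mm below the lid's top everywhere under the slot. It has one unmarked round blind hole, 15 mm across, 16 mm deep, 1 mm chamfer; see slot
- slot (a point): middle of the slot, at the top of the 8 mm thick lid; z up. Slot 18 mm wide (x) and 74 mm long (y). The plate's hole is under the slot's centre line, anywhere from 23 mm one way to 23 mm the other of the middle along y. A pin standing on the plate has its collar 12 mm above the lid; in the hole it goes down until the collar meets the hard lid: ease it down slowly
- flux_bottle: bystander: loose cream bottle with a black pointed cap, 40 x 40 x 100 mm, origin at its foot
- relay: bystander: loose white relay box, 29 x 28 x 48 mm, origin at its foot
- tape_roll: bystander: loose roll of black tape, 67 mm across, 19 mm high, origin at its underside
Not all that is in view belongs to the job. What is shaped like the locating_pin but yellow is not meant.

How it is judged:
On the way:
1. the locating pin is drawn clear of the stand (z of pin_tip in the frame of pin_stand above 0.055 m), for 0.1 s.
At the end, for the whole second after the job is handed in: The locating pin stands upright (within 0.08 rad) and at rest in the plate's hole, its tip at least 33.5 mm below the lid's top (fully home is 36 mm) inside the slot; the round-headed pin has moved less than 15 mm and bottle, relay and tape roll less than 30 mm from their start (z of pin_tip in the frame of slot below -0.0335 m and x of pin_tip in the frame of slot between -0.009 and 0.009 m and y of pin_tip in the frame of slot between -0.037 and 0.037 m and angle between locating_pin's own z axis and vertical below 0.08 rad and linear speed of locating_pin below 0.02 m/s and distance of round_pin from where it was at the start of the episode below 0.015 m and distance of each of flux_bottle, relay, tape_roll from where it was at the start of the episode below 0.03 m); the robot touches nothing.
It fails at once if the pin is pressed or pushed against the fixture with more than 30 N (contact force between locating_pin and fixture above 30 N).
It fails at once if the round-headed pin, the flux bottle, the relay or the tape roll is displaced by 30 mm (distance of any of round_pin, flux_bottle, relay, tape_roll from where it was at the start of the episode above 0.03 m).
It also fails if it takes over 58 s, if anything falls off the work surface, if the arm or the gripper's body presses on something with over 40 N, if the wrist force passes 120 N, or if a joint passes its speed limit or range.

## Working session

There is one attempt and no reset: what is moved stays moved. The work goes in short steps, Python scripts to look and compute and a tool call to move; the robot and the scene stay as the last step left them, time stands still between calls to the robot, and variables do not carry over. Pictures are saved under pics/ and viewed, on a budget of 10 in all, crops included, one or two more only if the job needs it, and the job is handed in when it is done.

Besides the shell and the picture viewer there is one more tool, called in YAML: its name, and indented under it one key for each argument. drive_tool: Moves the arm, as the interface text tells. Its arguments: {"type":"object","properties":{"targets":{"type":"array","items":{"type":"object","properties":{"dx":{"type":"number"},"dy":{"type":"number"},"dz":{"type":"number"},"ax":{"type":"number"},"ay":{"type":"number"},"az":{"type":"number"},"claw":{"type":"number"}}}},"newtons":{"type":"number"}},"required":["targets"]}

```bash
ls; mkdir -p pics
cat > h.py <<'E'
from plant import env, vision, models
import numpy as np, cv2
def world(p,uv,z=None):
    """pixel(s) (col,row) -> world, by range or on plane z"""
    uv=np.atleast_2d(np.float64(uv)); n=cv2.undistortPoints(uv[:,None],p['K'],np.array(p['dist']))[:,0]
    d=np.c_[n,np.ones(len(n))]; R=np.array(p['R']);t=np.array(p['t'])
    if z is None:
        r=p['range_z'][uv[:,1].astype(int),uv[:,0].astype(int)]; return (d*r[:,None]-t)@R
    c=-R.T@t; w=d@R; return c+w*((z-c[2])/w[:,2])[:,None]
def px(p,X): return cv2.projectPoints(np.float64(X).reshape(-1,3),cv2.Rodrigues(np.array(p['R']))[0],np.array(p['t']),p['K'],np.array(p['dist']))[0][:,0]
def cloud(p):
    v,u=np.nonzero(p['range_z']>0); return np.c_[u,v],world(p,np.c_[u,v])
E
python3 - <<'E'
from h import *
for n in('scene','top'):
    p=vision.camera(n); cv2.imwrite(f'pics/{n}0.png',p['frame'])
    print(n,-np.array(p['R']).T@p['t'])
    for l in('locating_pin','round_pin','pin_stand','fixture','flux_bottle','relay','tape_roll'):
        for r in models.cut_out(l,p)[:4]:
            v,u=np.nonzero(r['mask']&(p['range_z']>0)); w=world(p,np.c_[u,v]) if len(u) else np.zeros((1,3))
            print(l,round(r['score'],2),np.round(r['position']),np.round(np.median(w,0),3),np.round(np.percentile(w,[2,98],0),3).tolist())
s=env.sense();print(s)
E
```

```text
pics
scene [0.25719531 0.50764067 0.79263375]
locating_pin 0.59 [167. 351.] [ 0.481 -0.224  0.068] [[0.47, -0.254, 0.046], [0.499, -0.215, 0.091]]
locating_pin 0.58 [176. 399.] [ 0.399 -0.254  0.056] [[0.387, -0.321, 0.001], [0.425, -0.245, 0.082]]
locating_pin 0.57 [266. 365.] [ 0.38  -0.064  0.019] [[0.35, -0.098, 0.001], [0.41, -0.036, 0.022]]
round_pin 0.58 [145. 367.] [ 0.482 -0.303  0.07 ] [[0.471, -0.323, 0.047], [0.497, -0.296, 0.082]]
pin_stand 0.92 [175. 360.] [ 0.471 -0.233  0.046] [[0.452, -0.34, 0.006], [0.512, -0.194, 0.049]]
fixture 0.84 [301. 210.] [0.565 0.148 0.052] [[0.512, 0.045, 0.004], [0.629, 0.228, 0.056]]
flux_bottle 0.92 [186. 226.] [ 0.677 -0.073  0.05 ] [[0.666, -0.092, 0.005], [0.697, -0.064, 0.093]]
relay 0.62 [233. 318.] [ 0.481 -0.065  0.037] [[0.469, -0.104, -0.0], [0.504, -0.06, 0.051]]
tape_roll 0.68 [266. 366.] [ 0.379 -0.063  0.019] [[0.349, -0.099, 0.003], [0.41, -0.036, 0.022]]
top [ 0.28944474 -0.07779209  1.07334159]
locating_pin 0.73 [246. 363.] [ 0.477 -0.229  0.079] [[0.466, -0.244, 0.044], [0.498, -0.218, 0.09]]
locating_pin 0.64 [286. 375
[... 777 characters left out ...]
t_positions': array([-1.28200361e+00,  2.12889752e-01, -3.43490950e-02,  1.32348293e+00,
       -9.52352441e-06,  1.57078607e+00]), 'qvel': array([ 4.36592111e-04, -1.70887311e-03,  4.17701255e-04,  5.91971385e-04,
        7.05054886e-05, -1.57451844e-03]), 'joint_efforts': array([ 2.53843558e-03, -6.85917306e+01,  4.87300014e+01,  1.70297179e-03,
        4.53040147e-04,  5.07252821e-06]), 'eef_pos': array([ 0.14239775, -0.47929956,  0.40473119]), 'orientation': array([ 8.01500148e-01, -5.97994574e-01,  2.70271912e-05,  2.61063685e-05]), 'contact_force': array([ 0.19506721, -0.00447767,  0.24485447]), 'torque': array([-0.03454455, -0.02229184, -0.00318302]), 'grip_width': 0.0850110137216801}
```

Run:
```python
from h import *
a=cv2.imread('pics/scene0.png');b=cv2.imread('pics/top0.png')
c=cv2.resize(a[110:330,140:460],(800,550),interpolation=cv2.INTER_CUBIC)
cv2.imwrite('pics/c1.png',c)
c=cv2.resize(b[120:320,130:430],(800,533),interpolation=cv2.INTER_CUBIC)
cv2.imwrite('pics/c2.png',c)
p=vision.camera('top')
uv,w=cloud(p)
# head top of locating pin: pts z .082-.097 near
for cx,cy,zl,zh in((.477,-.229,.084,.1),(.478,-.308,.07,.085),(.48,-.27,.04,.05)):
    m=(abs(w[:,0]-cx)<.03+.02*(zl<.05))&(abs(w[:,1]-cy)<.025+.06*(zl<.05))&(w[:,2]>zl)&(w[:,2]<zh)
    r=cv2.minAreaRect(w[m][:,:2].astype(np.float32)*1000);print(m.sum(),r,np.median(w[m],0))
# lid
m=(abs(w[:,0]-.565)<.07)&(abs(w[:,1]-.135)<.12)&(w[:,2]>.045)&(w[:,2]<.06)
print(cv2.minAreaRect(w[m][:,:2].astype(np.float32)*1000),np.median(w[m],0))
q=(abs(w[:,0]-.565)<.035)&(abs(w[:,1]-.135)<.07)&(w[:,2]<.04)
print(cv2.minAreaRect(w[q][:,:2].astype(np.float32)*1000),np.percentile(w[q],[5,50,95],0),q.sum())
```

```text
98 ((480.15533447265625, -231.5353240966797), (19.60200309753418, 20.14417839050293), 11.406254768371582) [ 0.47997016 -0.23093836  0.0872607 ]
143 ((480.83740234375, -310.8334045410156), (24.30038070678711, 26.18134880065918), 9.910144805908203) [ 0.48036133 -0.31024034  0.07852962]
1763 ((480.93389892578125, -271.5802001953125), (62.08869171142578, 151.93746948242188), 0.5007532835006714) [ 0.47759186 -0.27021929  0.04478699]
((574.7266235351562, 133.3592987060547), (82.76692199707031, 179.60879516601562), 18.409748077392578) [0.5735448  0.13323126 0.05163632]
((564.5319213867188, 119.30389404296875), (108.43415069580078, 68.93379974365234), 89.98320770263672) [[5.31275541e-01 6.90186786e-02 4.71682205e-06]
 [5.48373230e-01 1.09929400e-01 2.27373268e-02]
 [5.90445183e-01 1.63571363e-01 3.38436484e-02]] 636
```

View pics/c1.png

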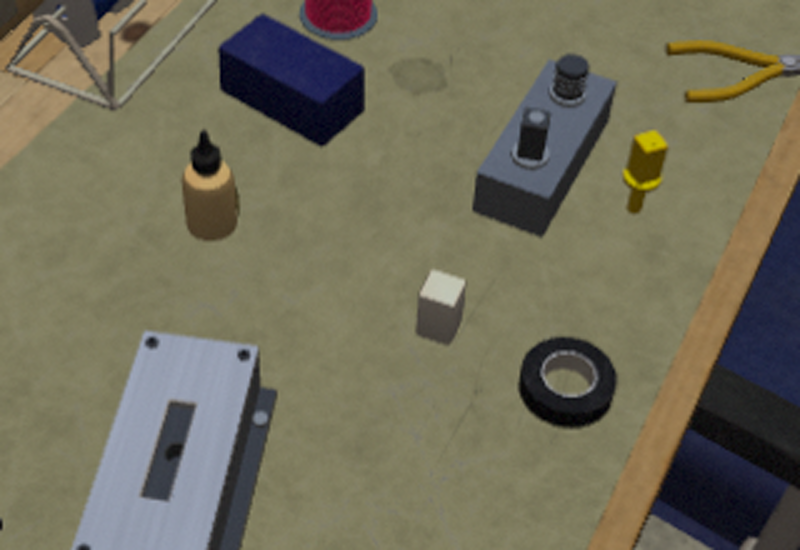

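View pics/c2.png

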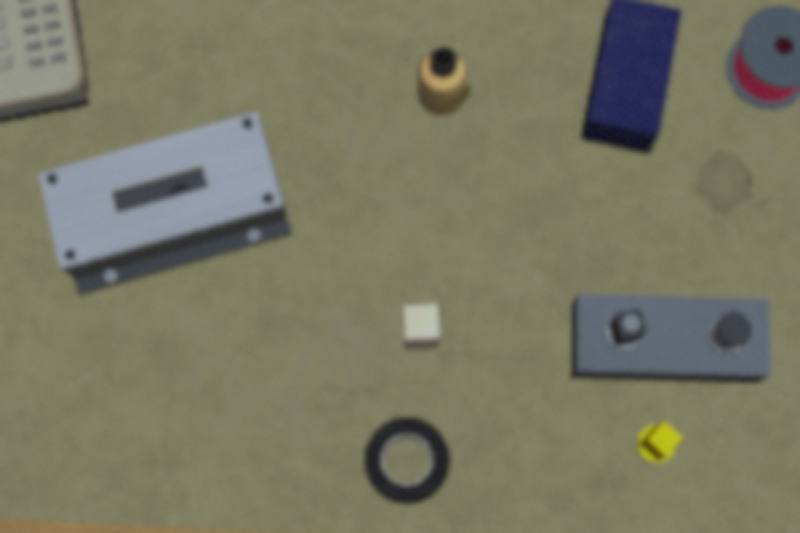

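Candidates in c1: the dark square head at (533,135) in the near stand hole, the round grooved head at (571,78), and the yellow look-alike at (647,155). I choose the dark square one. Both views also show a dark spot in the slot, at c1 (173,452) and c2 (180,190). It may be the hole, so next I measure that spot and the slot.

```bash
cat >> h.py <<'E'
def rel(x,y,z,yaw):
    from scipy.spatial.transform import Rotation as Ro
    s=env.sense(); Rt=Ro.from_quat(s['orientation']).as_matrix(); e=np.array(s['eef_pos'])
    y0=np.degrees(np.arctan2(Rt[1,0],Rt[0,0]))
    print('t',round(s['clock'],2),'pos',np.round(e,4),'yaw',round(y0,2),'d cm',np.round(Rt.T@(np.array([x,y,z])-e)*100,2),'az',round((y0-yaw+180)%360-180,2),'F',np.round(s['contact_force'],1),'w',round(s['grip_width'],4))
E
python3 - <<'E'
from h import *
out=[]
for n in('scene','top'):
    p=vision.camera(n);g=cv2.cvtColor(p['frame'],6)
    r=models.cut_out('fixture',p)[0]
    uv,w=cloud(p)
    # lid interior in world plane z=.052: rectify
    X,Y=np.meshgrid(np.arange(.50,.64,.0005),np.arange(.03,.24,.0005))
    def rect(z):
        q=px(p,np.c_[X.ravel(),Y.ravel(),np.full(X.size,z)]).astype(np.float32)
        return cv2.remap(g,q[:,0].reshape(X.shape),q[:,1].reshape(X.shape),1)
    I=rect(.052); out.append(I); J=rect(.028); out.append(J)
    ctr=np.array([.5735,.1332])
    a=(I<125).astype(np.uint8)
    k,l,st,ce=cv2.connectedComponentsWithStats(a)
    for i in range(1,k):
        if 1500<st[i,4]<12000:
            v,u=np.nonzero(l==i); 
            print(n,'slot?',cv2.minAreaRect(np.c_[X[0,u],Y[v,0]].astype(np.float32)*1000),st[i,4])
    print(np.percentile(I[160:260,100:200],[5,25,50,75,95]))
im=np.hstack(out); cv2.imwrite('pics/r.png',cv2.resize(im,(800,int(im.shape[0]*800/im.shape[1]))) if im.shape[1]>800 else im);print(im.shape)
rel(.480,-.2315,.33,11.4)
E
```

```text
scene slot? ((578.2952270507812, 133.04629516601562), (19.44463348388672, 75.33951568603516), 19.133642196655273) 5683
[ 55.  63. 155. 157. 159.]
top slot? ((575.1650390625, 132.99655151367188), (19.31494903564453, 74.7985610961914), 19.025606155395508) 5600
[ 66.  79. 146. 155. 156.]
(420, 1120)
t 1.05 pos [ 0.1424 -0.4793  0.4047] yaw -73.45 d cm [-14.14 -39.42   7.47] az -84.85 F [-0.   0.5 -0.9] w 0.0856
```

View pics/r.png

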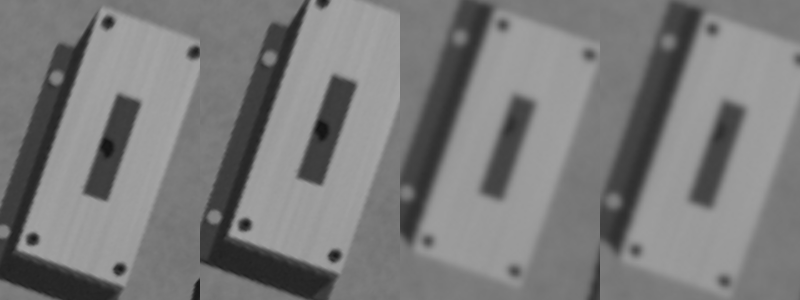

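The slot centre is near (0.576, 0.133) with yaw 19°. The dark spot agrees between the two cameras only at plate height, about 13 mm along −y from the slot middle. That makes it a good candidate for the hole. Moving to the pin.

drive_tool:
  targets:
    - {"dx": -1.4, "dy": -3.94, "dz": 0.7, "claw": 5.5}
    - {"dx": -1.4, "dy": -3.94, "dz": 0.7, "claw": 5.5}
    - {"dx": -1.4, "dy": -3.94, "dz": 0.7, "claw": 5.5}
    - {"dx": -1.4, "dy": -3.94, "dz": 0.7, "claw": 5.5}
    - {"dx": -1.4, "dy": -3.94, "dz": 0.7, "claw": 5.5}
    - {"dx": -1.4, "dy": -3.94, "dz": 0.7, "claw": 5.5}
    - {"dx": -1.4, "dy": -3.94, "dz": 0.7, "claw": 5.5}
    - {"dx": -1.4, "dy": -3.94, "dz": 0.7, "claw": 5.5}
    - {"dx": -1.4, "dy": -3.94, "dz": 0.7, "claw": 5.5}
    - {"dx": -1.4, "dy": -3.94, "dz": 0.7, "claw": 5.5}

```text
validation failed for argument at $.ta...
```

drive_tool:
  targets:
    - {"az": -8.5}
    - {"az": -8.5}
    - {"az": -8.5}
    - {"az": -8.5}
    - {"az": -8.5}
    - {"az": -8.5}
    - {"az": -8.5}
    - {"az": -8.5}
    - {"az": -8.5}
    - {"az": -8.5}

```text
validation failed for argument at $.ta...
```

```bash
python3 -c "
from h import *
rel(.480,-.2315,.228,11.4)"
```

```text
t 1.05 pos [ 0.1424 -0.4793  0.4047] yaw -73.45 d cm [-14.14 -39.42  17.67] az -84.85 F [-0.   0.5 -0.9] w 0.0856
```

drive_tool:
  targets:
    - {"dx": -1.4, "dy": -3.94, "dz": 0.7, "ax": 0, "ay": 0, "az": 0, "claw": 5.5}
  newtons: 40

```text
clock: 1.15
eef_pos: [0.1747, -0.4562, 0.398]
orientation: [0.8, -0.6, 0.0, 0.001]
contact_force: [0.6, -0.1, -0.2]
grip_width: 0.073
```

drive_tool:
  targets:
    - {"dx": -1.4, "dy": -3.94, "dz": 0.7, "ax": 0, "ay": 0, "az": 0, "claw": 5.5}
    - {"dx": -1.4, "dy": -3.94, "dz": 0.7, "ax": 0, "ay": 0, "az": 0, "claw": 5.5}
    - {"dx": -1.4, "dy": -3.94, "dz": 0.7, "ax": 0, "ay": 0, "az": 0, "claw": 5.5}
    - {"dx": -1.4, "dy": -3.94, "dz": 0.7, "ax": 0, "ay": 0, "az": 0, "claw": 5.5}
    - {"dx": -1.4, "dy": -3.94, "dz": 0.7, "ax": 0, "ay": 0, "az": 0, "claw": 5.5}
    - {"dx": -1.4, "dy": -3.94, "dz": 0.7, "ax": 0, "ay": 0, "az": 0, "claw": 5.5}
    - {"dx": -1.4, "dy": -3.94, "dz": 0.7, "ax": 0, "ay": 0, "az": 0, "claw": 5.5}
    - {"dx": -1.4, "dy": -3.94, "dz": 0.7, "ax": 0, "ay": 0, "az": 0, "claw": 5.5}
    - {"dx": -1.4, "dy": -3.94, "dz": 0.7, "ax": 0, "ay": 0, "az": 0, "claw": 5.5}

```text
clock: 2.05
eef_pos: [0.4815, -0.2315, 0.3345]
orientation: [0.802, -0.598, 0.0, 0.0]
contact_force: [0.4, -0.6, -0.5]
grip_width: 0.0548
```

drive_tool:
  targets:
    - {"dx": 0, "dy": 0, "dz": 0, "ax": 0, "ay": 0, "az": -8.5, "claw": 5.5}
    - {"dx": 0, "dy": 0, "dz": 0, "ax": 0, "ay": 0, "az": -8.5, "claw": 5.5}
    - {"dx": 0, "dy": 0, "dz": 0, "ax": 0, "ay": 0, "az": -8.5, "claw": 5.5}
    - {"dx": 0, "dy": 0, "dz": 0, "ax": 0, "ay": 0, "az": -8.5, "claw": 5.5}
    - {"dx": 0, "dy": 0, "dz": 0, "ax": 0, "ay": 0, "az": -8.5, "claw": 5.5}
    - {"dx": 0, "dy": 0, "dz": 0, "ax": 0, "ay": 0, "az": -8.5, "claw": 5.5}
    - {"dx": 0, "dy": 0, "dz": 0, "ax": 0, "ay": 0, "az": -8.5, "claw": 5.5}
    - {"dx": 0, "dy": 0, "dz": 0, "ax": 0, "ay": 0, "az": -8.5, "claw": 5.5}
    - {"dx": 0, "dy": 0, "dz": 0, "ax": 0, "ay": 0, "az": -8.5, "claw": 5.5}
    - {"dx": 0, "dy": 0, "dz": 0, "ax": 0, "ay": 0, "az": -8.5, "claw": 5.5}

```text
clock: 3.05
eef_pos: [0.4802, -0.2329, 0.3347]
orientation: [0.995, 0.104, -0.0, -0.0]
contact_force: [0.4, 0.8, -0.4]
grip_width: 0.055
```

```bash
python3 -c "
from h import *
rel(.480,-.2315,.228,11.4)
p=vision.camera('scene');c=p['frame'][90:250,280:460];cv2.imwrite('pics/s2.png',cv2.resize(c,None,fx=3.5,fy=3.5,interpolation=2))"
```

```text
t 3.05 pos [ 0.4802 -0.2329  0.3347] yaw 11.9 d cm [ 1.000e-02 -1.400e-01  1.067e+01] az 0.5 F [ 0.4  0.8 -0.4] w 0.055
```

View pics/s2.png

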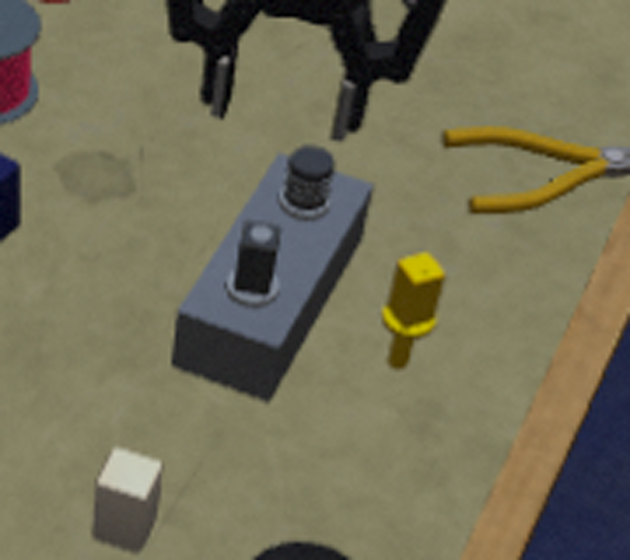

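The crop shows the dark square head at (258,258) in the near hole, the fingers above it, and the yellow decoy off to the side at (413,300). Descending.

drive_tool:
  targets:
    - {"dx": 0, "dy": -0.12, "dz": 2.6, "ax": 0, "ay": 0, "az": 0, "claw": 5.5}
    - {"dx": 0, "dy": 0, "dz": 2.6, "ax": 0, "ay": 0, "az": 0, "claw": 5.5}
    - {"dx": 0, "dy": 0, "dz": 2.6, "ax": 0, "ay": 0, "az": 0, "claw": 5.5}
    - {"dx": 0, "dy": 0, "dz": 1.5, "ax": 0, "ay": 0, "az": 0, "claw": 5.5}
    - {"dx": 0, "dy": 0, "dz": 0.7, "ax": 0, "ay": 0, "az": 0, "claw": 5.5}
    - {"dx": 0, "dy": 0, "dz": 0.7, "ax": 0, "ay": 0, "az": 0, "claw": 5.5}
    - {"dx": 0, "dy": 0, "dz": 0, "ax": 0, "ay": 0, "az": 0, "claw": 5.5}

```text
clock: 3.8
eef_pos: [0.48, -0.2317, 0.2275]
orientation: [0.995, 0.1, -0.0, -0.0]
contact_force: [-0.3, 0.3, 0.1]
grip_width: 0.0548
```

drive_tool:
  targets:
    - {"dx": 0, "dy": 0, "dz": 0, "ax": 0, "ay": 0, "az": 0, "claw": 3.5}
    - {"dx": 0, "dy": 0, "dz": 0, "ax": 0, "ay": 0, "az": 0, "claw": 2.4}
    - {"dx": 0, "dy": 0, "dz": 0, "ax": 0, "ay": 0, "az": 0, "claw": 2.0}
    - {"dx": 0, "dy": 0, "dz": 0, "ax": 0, "ay": 0, "az": 0, "claw": 1.0}
    - {"dx": 0, "dy": 0, "dz": 0, "ax": 0, "ay": 0, "az": 0, "claw": 0.5}
    - {"dx": 0, "dy": 0, "dz": 0, "ax": 0, "ay": 0, "az": 0, "claw": 0.5}
    - {"dx": 0, "dy": 0, "dz": 0, "ax": 0, "ay": 0, "az": 0, "claw": 0.5}
  newtons: 60

```text
clock: 4.5
eef_pos: [0.4802, -0.2318, 0.2286]
orientation: [0.995, 0.101, 0.001, 0.0]
contact_force: [-2.3, 0.8, 8.5]
grip_width: 0.0193
```

drive_tool:
  targets:
    - {"dx": 0, "dy": 0, "dz": -0.5, "ax": 0, "ay": 0, "az": 0, "claw": 0.5}
    - {"dx": 0, "dy": 0, "dz": -1.5, "ax": 0, "ay": 0, "az": 0, "claw": 0.5}
    - {"dx": 0, "dy": 0, "dz": -2, "ax": 0, "ay": 0, "az": 0, "claw": 0.5}
    - {"dx": 0, "dy": 0, "dz": -2, "ax": 0, "ay": 0, "az": 0, "claw": 0.5}
    - {"dx": 0, "dy": 0, "dz": -2, "ax": 0, "ay": 0, "az": 0, "claw": 0.5}
    - {"dx": 0, "dy": 0, "dz": -1, "ax": 0, "ay": 0, "az": 0, "claw": 0.5}
    - {"dx": 0, "dy": 0, "dz": 0, "ax": 0, "ay": 0, "az": -7.4, "claw": 0.5}
    - {"dx": 0, "dy": 0, "dz": 0, "ax": 0, "ay": 0, "az": 0, "claw": 0.5}

```text
clock: 5.3
eef_pos: [0.48, -0.2317, 0.3178]
orientation: [0.986, 0.166, 0.0, 0.0]
contact_force: [-1.9, 0.1, -0.8]
grip_width: 0.0192
```

```bash
python3 -c "
from h import *
# start of search: s=-18mm along slot y
c=np.array([.5765,.133]);yd=np.array([-.3256,.9455]);a=c-.018*yd;print(a)
rel(a[0],a[1],.31,19)
p=vision.camera('scene');c=p['frame'][80:250,280:460];cv2.imwrite('pics/s3.png',cv2.resize(c,None,fx=3.3,fy=3.3,interpolation=2))"
```

```text
[0.5823608 0.115981 ]
t 5.3 pos [ 0.48   -0.2317  0.3178] yaw 19.09 d cm [ 21.05 -29.51   0.78] az 0.09 F [-1.9  0.1 -0.8] w 0.0192
```

View pics/s3.png

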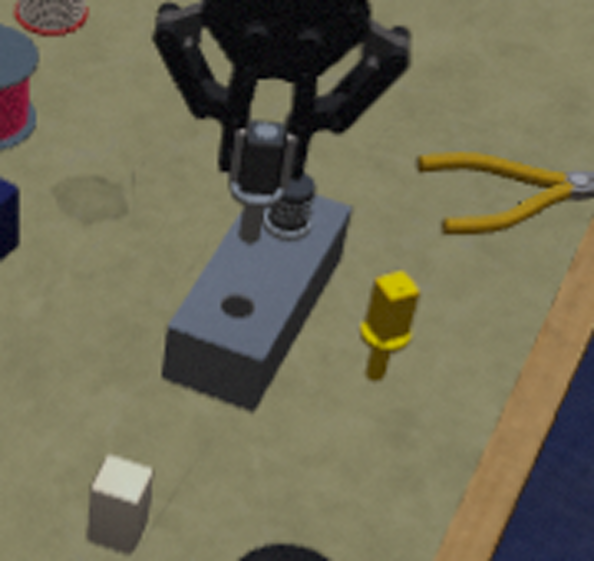

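The pin is held upright with its shank clear of the empty hole at (237,306), and the round pin is still in place. Now the transfer to the slot.

drive_tool:
  targets:
    - {"dx": 2.1, "dy": -2.95, "dz": 0, "ax": 0, "ay": 0, "az": 0, "claw": 0.5}
    - {"dx": 2.1, "dy": -2.95, "dz": 0, "ax": 0, "ay": 0, "az": 0, "claw": 0.5}
    - {"dx": 2.1, "dy": -2.95, "dz": 0, "ax": 0, "ay": 0, "az": 0, "claw": 0.5}
    - {"dx": 2.1, "dy": -2.95, "dz": 0, "ax": 0, "ay": 0, "az": 0, "claw": 0.5}
    - {"dx": 2.1, "dy": -2.95, "dz": 0, "ax": 0, "ay": 0, "az": 0, "claw": 0.5}
    - {"dx": 2.1, "dy": -2.95, "dz": 0, "ax": 0, "ay": 0, "az": 0, "claw": 0.5}
    - {"dx": 2.1, "dy": -2.95, "dz": 0, "ax": 0, "ay": 0, "az": 0, "claw": 0.5}
    - {"dx": 2.1, "dy": -2.95, "dz": 0, "ax": 0, "ay": 0, "az": 0, "claw": 0.5}
    - {"dx": 2.1, "dy": -2.95, "dz": 0, "ax": 0, "ay": 0, "az": 0, "claw": 0.5}
    - {"dx": 2.1, "dy": -2.95, "dz": 0, "ax": 0, "ay": 0, "az": 0, "claw": 0.5}

```text
clock: 6.35
eef_pos: [0.5829, 0.117, 0.3171]
orientation: [0.987, 0.163, -0.0, 0.0]
contact_force: [1.9, -0.2, -1.7]
grip_width: 0.0192
```

drive_tool:
  targets:
    - {"dx": 0, "dy": 0, "dz": 1.5, "ax": 0, "ay": 0, "az": 0, "claw": 0.5}
    - {"dx": 0, "dy": 0, "dz": 1.5, "ax": 0, "ay": 0, "az": 0, "claw": 0.5}
    - {"dx": 0, "dy": 0, "dz": 0.8, "ax": 0, "ay": 0, "az": 0, "claw": 0.5}
    - {"dx": 0, "dy": 0, "dz": 0, "ax": 0, "ay": 0, "az": 0, "claw": 0.5}
    - {"dx": 0, "dy": 0, "dz": 0, "ax": 0, "ay": 0, "az": 0, "claw": 0.5}

```text
clock: 6.85
eef_pos: [0.5828, 0.1153, 0.28]
orientation: [0.986, 0.164, 0.0, -0.0]
contact_force: [0.1, 0.4, -0.8]
grip_width: 0.0193
```

```bash
python3 -c "
from h import *
rel(.5824,.116,.31,19)
p=vision.camera('scene');c=p['frame'][200:350,140:300];cv2.imwrite('pics/s4.png',cv2.resize(c,None,fx=4,fy=4,interpolation=2))"
```

```text
t 6.85 pos [0.5828 0.1153 0.28  ] yaw 18.86 d cm [-0.02 -0.08 -3.  ] az -0.14 F [ 0.1  0.4 -0.8] w 0.0193
```

View pics/s4.png

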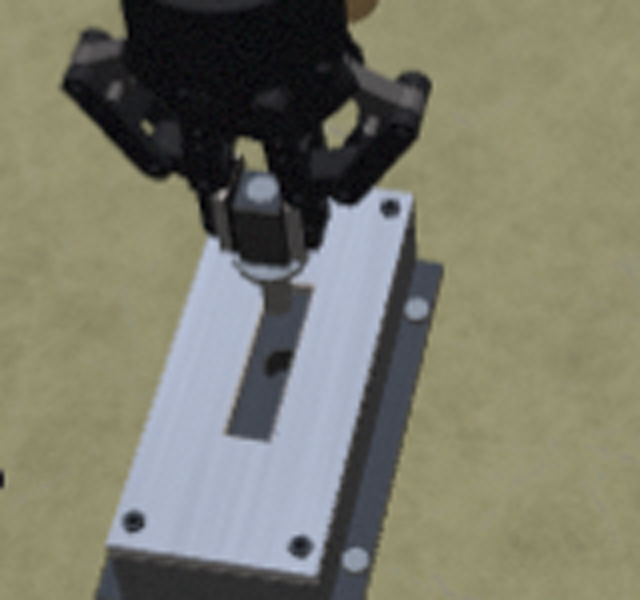

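```bash
python3 -c "
from h import *
p=vision.camera('scene')
h=world(p,[211.25,290.5],.028)[0];t=world(p,[209.5,276.5],.0604)[0]
sl=world(p,[[140+a/4,200+b/4] for a,b in((268,285),(313,288),(270,440),(226,434))],.052)
print(h,t,sl,sl.mean(0)); print(px(p,[.5828,.1153,.0604]))
yd=np.array([-.3256,.9455]);xd=np.array([.9455,.3256])
c=sl.mean(0)[:2]
for n,q in(('hole',h),('tip',t)): print(n,(q[:2]-c)@xd*1e3,(q[:2]-c)@yd*1e3)
"
```

```text
[0.58148121 0.11977672 0.028     ] [0.58476279 0.11519358 0.0604    ] [[0.59781594 0.10393459 0.052     ]
 [0.58080566 0.09635604 0.052     ]
 [0.55688826 0.1647078  0.052     ]
 [0.57337302 0.17059826 0.052     ]] [0.57722072 0.13389917 0.052     ]
[[210.48894449 277.03276033]]
hole -0.5699801943461691 -14.739996598577228
tip 1.040490893779722 -20.141835787763686
```

The tip is over the slot. In this view the dark hole lies about 5 mm further along the slot, with its centre near (285,362), partly cut off by the lid edge. I shift over it and ease down.

drive_tool:
  targets:
    - {"dx": -0.13, "dy": -0.54, "dz": 0, "ax": 0, "ay": 0, "az": 0, "claw": 0.5}
    - {"dx": 0, "dy": 0, "dz": 0, "ax": 0, "ay": 0, "az": 0, "claw": 0.5}
    - {"dx": 0, "dy": 0, "dz": 0.4, "ax": 0, "ay": 0, "az": 0, "claw": 0.5}
    - {"dx": 0, "dy": 0, "dz": 0.4, "ax": 0, "ay": 0, "az": 0, "claw": 0.5}
    - {"dx": 0, "dy": 0, "dz": 0.2, "ax": 0, "ay": 0, "az": 0, "claw": 0.5}
    - {"dx": 0, "dy": 0, "dz": 0.1, "ax": 0, "ay": 0, "az": 0, "claw": 0.5}
    - {"dx": 0, "dy": 0, "dz": 0, "ax": 0, "ay": 0, "az": 0, "claw": 0.5}

```text
clock: 7.65
eef_pos: [0.5798, 0.1202, 0.2685]
orientation: [0.986, 0.165, -0.0, 0.0]
contact_force: [-0.5, -0.2, 0.0]
grip_width: 0.0193
```

drive_tool:
  targets:
    - {"dx": 0, "dy": 0, "dz": 0.3, "ax": 0, "ay": 0, "az": 0, "claw": 0.5}
    - {"dx": 0, "dy": 0, "dz": 0.3, "ax": 0, "ay": 0, "az": 0, "claw": 0.5}
    - {"dx": 0, "dy": 0, "dz": 0.3, "ax": 0, "ay": 0, "az": 0, "claw": 0.5}
    - {"dx": 0, "dy": 0, "dz": 0.3, "ax": 0, "ay": 0, "az": 0, "claw": 0.5}
    - {"dx": 0, "dy": 0, "dz": 0.3, "ax": 0, "ay": 0, "az": 0, "claw": 0.5}
    - {"dx": 0, "dy": 0, "dz": 0.1, "ax": 0, "ay": 0, "az": 0, "claw": 0.5}
    - {"dx": 0, "dy": 0, "dz": 0, "ax": 0, "ay": 0, "az": 0, "claw": 0.5}

```text
clock: 8.35
eef_pos: [0.5798, 0.1202, 0.2525]
orientation: [0.986, 0.165, -0.0, 0.0]
contact_force: [-0.2, 0.0, -0.9]
grip_width: 0.0195
```

drive_tool:
  targets:
    - {"dx": 0, "dy": 0, "dz": 0.1, "ax": 0, "ay": 0, "az": 0, "claw": 0.5}
    - {"dx": 0, "dy": 0, "dz": 0.1, "ax": 0, "ay": 0, "az": 0, "claw": 0.5}
    - {"dx": 0, "dy": 0, "dz": 0.1, "ax": 0, "ay": 0, "az": 0, "claw": 0.5}
    - {"dx": 0, "dy": 0, "dz": 0.1, "ax": 0, "ay": 0, "az": 0, "claw": 0.5}
    - {"dx": 0, "dy": 0, "dz": 0.1, "ax": 0, "ay": 0, "az": 0, "claw": 0.5}
    - {"dx": 0, "dy": 0, "dz": 0, "ax": 0, "ay": 0, "az": 0, "claw": 0.5}

```text
clock: 8.95
eef_pos: [0.5798, 0.1202, 0.2475]
orientation: [0.986, 0.165, -0.0, -0.0]
contact_force: [-0.2, -0.1, -1.7]
grip_width: 0.0194
```

drive_tool:
  targets:
    - {"dx": 0, "dy": 0, "dz": 0.1, "ax": 0, "ay": 0, "az": 0, "claw": 0.5}
    - {"dx": 0, "dy": 0, "dz": 0.1, "ax": 0, "ay": 0, "az": 0, "claw": 0.5}
    - {"dx": 0, "dy": 0, "dz": 0.1, "ax": 0, "ay": 0, "az": 0, "claw": 0.5}
    - {"dx": 0, "dy": 0, "dz": 0, "ax": 0, "ay": 0, "az": 0, "claw": 0.5}

```text
clock: 9.35
eef_pos: [0.5798, 0.1202, 0.2445]
orientation: [0.986, 0.165, -0.0, 0.0]
contact_force: [0.2, -0.5, -1.2]
grip_width: 0.0192
```

drive_tool:
  targets:
    - {"dx": 0, "dy": 0, "dz": 0.1, "ax": 0, "ay": 0, "az": 0, "claw": 0.5}
    - {"dx": 0, "dy": 0, "dz": 0.1, "ax": 0, "ay": 0, "az": 0, "claw": 0.5}
    - {"dx": 0, "dy": 0, "dz": 0.1, "ax": 0, "ay": 0, "az": 0, "claw": 0.5}
    - {"dx": 0, "dy": 0, "dz": 0, "ax": 0, "ay": 0, "az": 0, "claw": 0.5}

```text
clock: 9.75
eef_pos: [0.5798, 0.1202, 0.2415]
orientation: [0.986, 0.165, -0.0, 0.0]
contact_force: [-0.4, -0.9, -1.0]
grip_width: 0.0192
```

drive_tool:
  targets:
    - {"dx": 0, "dy": 0, "dz": 0.1, "ax": 0, "ay": 0, "az": 0, "claw": 0.5}
    - {"dx": 0, "dy": 0, "dz": 0.1, "ax": 0, "ay": 0, "az": 0, "claw": 0.5}
    - {"dx": 0, "dy": 0, "dz": 0.1, "ax": 0, "ay": 0, "az": 0, "claw": 0.5}
    - {"dx": 0, "dy": 0, "dz": 0, "ax": 0, "ay": 0, "az": 0, "claw": 0.5}

```text
clock: 10.15
eef_pos: [0.5798, 0.1202, 0.2386]
orientation: [0.986, 0.165, -0.0, -0.0]
contact_force: [-0.2, -0.2, -1.6]
grip_width: 0.0192
```

The tip is well past plate level with no reaction, so it is in the hole. Easing the last few millimetres in 0.3–0.5 mm steps.

drive_tool:
  targets:
    - {"dx": 0, "dy": 0, "dz": 0.05, "ax": 0, "ay": 0, "az": 0, "claw": 0.5}
    - {"dx": 0, "dy": 0, "dz": 0.05, "ax": 0, "ay": 0, "az": 0, "claw": 0.5}
    - {"dx": 0, "dy": 0, "dz": 0.05, "ax": 0, "ay": 0, "az": 0, "claw": 0.5}
    - {"dx": 0, "dy": 0, "dz": 0, "ax": 0, "ay": 0, "az": 0, "claw": 0.5}

```text
clock: 10.55
eef_pos: [0.5798, 0.1202, 0.2371]
orientation: [0.986, 0.165, -0.0, 0.0]
contact_force: [0.0, 0.5, -1.2]
grip_width: 0.0194
```

drive_tool:
  targets:
    - {"dx": 0, "dy": 0, "dz": 0.03, "ax": 0, "ay": 0, "az": 0, "claw": 0.5}
    - {"dx": 0, "dy": 0, "dz": 0.03, "ax": 0, "ay": 0, "az": 0, "claw": 0.5}
    - {"dx": 0, "dy": 0, "dz": 0, "ax": 0, "ay": 0, "az": 0, "claw": 0.5}

```text
clock: 10.85
eef_pos: [0.5798, 0.1202, 0.2366]
orientation: [0.986, 0.165, -0.0, 0.0]
contact_force: [-0.3, -0.7, -1.6]
grip_width: 0.0192
```

drive_tool:
  targets:
    - {"dx": 0, "dy": 0, "dz": 0.03, "ax": 0, "ay": 0, "az": 0, "claw": 0.5}
    - {"dx": 0, "dy": 0, "dz": 0.03, "ax": 0, "ay": 0, "az": 0, "claw": 0.5}
    - {"dx": 0, "dy": 0, "dz": 0, "ax": 0, "ay": 0, "az": 0, "claw": 0.5}

```text
clock: 11.15
eef_pos: [0.5798, 0.1202, 0.236]
orientation: [0.986, 0.165, -0.0, -0.0]
contact_force: [-0.9, 0.3, -0.9]
grip_width: 0.0196
```

drive_tool:
  targets:
    - {"dx": 0, "dy": 0, "dz": 0.03, "ax": 0, "ay": 0, "az": 0, "claw": 0.5}
    - {"dx": 0, "dy": 0, "dz": 0, "ax": 0, "ay": 0, "az": 0, "claw": 0.5}

```text
clock: 11.35
eef_pos: [0.5798, 0.1202, 0.2357]
orientation: [0.986, 0.165, -0.0, 0.0]
contact_force: [0.2, -0.4, -1.3]
grip_width: 0.0192
```

drive_tool:
  targets:
    - {"dx": 0, "dy": 0, "dz": 0.03, "ax": 0, "ay": 0, "az": 0, "claw": 0.5}
    - {"dx": 0, "dy": 0, "dz": 0, "ax": 0, "ay": 0, "az": 0, "claw": 0.5}

```text
clock: 11.55
eef_pos: [0.5798, 0.1202, 0.2356]
orientation: [0.986, 0.165, 0.0, -0.0]
contact_force: [-1.2, -0.3, 2.5]
grip_width: 0.019
```

drive_tool:
  targets:
    - {"dx": 0, "dy": 0, "dz": 0.03, "ax": 0, "ay": 0, "az": 0, "claw": 0.5}
    - {"dx": 0, "dy": 0, "dz": 0, "ax": 0, "ay": 0, "az": 0, "claw": 0.5}

```text
clock: 11.75
eef_pos: [0.5798, 0.1202, 0.2356]
orientation: [0.986, 0.165, 0.0, -0.0]
contact_force: [-3.3, 0.4, 6.7]
grip_width: 0.0192
```

The collar is on the lid: the force rose to about 7 N exactly at the predicted height. Releasing and withdrawing straight up.

drive_tool:
  targets:
    - {"dx": 0, "dy": 0, "dz": -0.02, "ax": 0, "ay": 0, "az": 0, "claw": 2.2}
    - {"dx": 0, "dy": 0, "dz": 0, "ax": 0, "ay": 0, "az": 0, "claw": 3}
    - {"dx": 0, "dy": 0, "dz": 0, "ax": 0, "ay": 0, "az": 0, "claw": 4.5}
    - {"dx": 0, "dy": 0, "dz": 0, "ax": 0, "ay": 0, "az": 0, "claw": 5.5}
    - {"dx": 0, "dy": 0, "dz": 0, "ax": 0, "ay": 0, "az": 0, "claw": 5.5}
    - {"dx": 0, "dy": 0, "dz": -0.5, "ax": 0, "ay": 0, "az": 0, "claw": 5.5}
    - {"dx": 0, "dy": 0, "dz": -1.5, "ax": 0, "ay": 0, "az": 0, "claw": 5.5}
    - {"dx": 0, "dy": 0, "dz": -3, "ax": 0, "ay": 0, "az": 0, "claw": 5.5}
    - {"dx": 0, "dy": 0, "dz": -4, "ax": 0, "ay": 0, "az": 0, "claw": 5.5}
    - {"dx": 0, "dy": 0, "dz": -3, "ax": 0, "ay": 0, "az": 0, "claw": 5.5}

```text
clock: 12.75
eef_pos: [0.5797, 0.1202, 0.3579]
orientation: [0.986, 0.165, 0.001, -0.0]
contact_force: [0.4, 0.9, 0.3]
grip_width: 0.055
```

```bash
python3 -c "
from h import *
rel(.58,.12,.36,19)
p=vision.camera('scene')
uv,w=cloud(p);m=(np.hypot(w[:,0]-.58,w[:,1]-.12)<.02)&(w[:,2]<.13)
print('head top z',np.percentile(w[m][:,2],[50,90,98]))
for l in('round_pin','flux_bottle','relay','tape_roll'):
    r=models.cut_out(l,p)
    if r:
        v,u=np.nonzero(r[0]['mask']&(p['range_z']>0));print(l,np.round(np.median(world(p,np.c_[u,v]),0),3))
cv2.imwrite('pics/s5.png',cv2.resize(p['frame'][110:350,120:440],(800,600),interpolation=2))"
```

```text
t 12.75 pos [0.5797 0.1202 0.3579] yaw 18.95 d cm [ 0.02  0.02 -0.21] az -0.05 F [0.4 0.9 0.3] w 0.055
head top z [0.06121313 0.09484525 0.09645418]
round_pin [ 0.482 -0.302  0.071]
relay [ 0.48  -0.064  0.04 ]
tape_roll [ 0.38  -0.063  0.019]
```

View pics/s5.png

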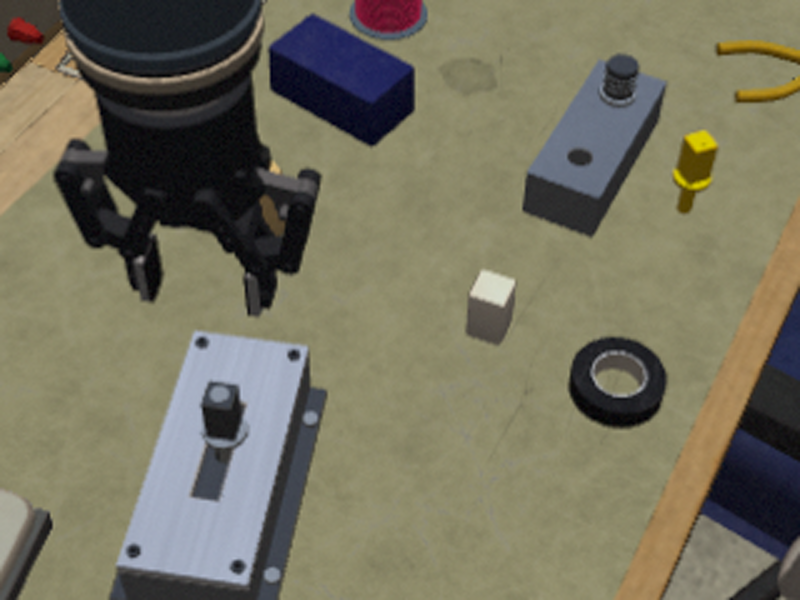

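The pin stands upright at (222,410) with its collar on the lid. The round pin at (620,78), the relay at (491,305) and the tape at (618,380) have not moved. The bottle is mostly hidden behind the gripper, which never went near it. The head top measures about 0.095 m, against 0.094 m expected when home and 0.106 m if it were standing on the plate. Handing in.

```bash
python3 -c "
from h import *
print(env.sign_off())"
```

```text
the job is handed in; nothing more can be done
None
```

The square-headed pin is in the plate's hole with its collar on the lid, and I handed the job in at about 12.8 s on the robot's clock. No verdict was reported.

- **What I did:** I lifted the pin straight out of the stand. Both cameras showed the hole as a dark spot through the slot, about 15 mm off the slot's middle, so I lowered the pin directly over it. It went in first time, so I never slid the tip over the plate as the task describes. I eased it down in 0.3 mm steps, let go once the collar touched the lid, and backed straight up.
- **Insertion checks:** There was no noticeable reaction past the plate's level. The force then rose to about 7 N at the height I had predicted for the collar meeting the lid. The head top measured about 0.095 m, against 0.094 m expected when fully home.
- **Bystanders:** The round pin, relay and tape roll were found within a few mm of where they started.
- **Not confirmed:** The network did not find the flux bottle in the last picture because the gripper mostly hid it. The gripper stayed clear of it throughout, and no contact force was felt there.
- **Disagreement:** The cameras differed by about 2–3 mm on the slot's position, and I corrected for this by comparing the tip and hole in one close view.

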